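# Push a small carton through the spring flap of the dispatch drop bin

## Robot

A 6-joint arm with a two-finger parallel gripper is mounted at the origin on the work surface. World frame = base frame: x ahead of the robot, y to its left, z up, the work surface at z = 0. Lengths are in m, angles in rad, forces in N, time in s.
With the tool pointing down it reaches from about 0.25 to 0.775 m from the base axis. Payload 4 kg.
Tool frame: the origin (TCP) lies on the centre line of the jaws, within the pads' length; the fingertips stand 8 mm ahead of it and the grasp point (between the pads) lies 11 mm behind it; z points along the fingers, y is the direction in which the jaws open and shut (so a half turn about z gives the same grasp; the last joint's range is limited). The gripper opens to 94 mm and grips with 3 to 60 N. Pads are 16 mm wide; open, the fingers measure 119 mm over their backs; the gripper's body (75 mm by 177 mm) begins 78 mm behind the grasp point.
Start: joints at [-1.437, 0.087, 1.371, -0, 1.684, -0.103], TCP at [0.129, -0.535, 0.214] pointing down, gripper open.
Joint ranges: [-3.1, 3.1], [-0.76, 2.03], [0.27, 2.55], [-1.08, 4.22], [0.17, 2.65], [-2.57, 2.57]. Speed limits (rad/s): [2.79, 2.79, 3.14, 3.14, 3.14, 3.14].

## Interface

Orientations are given as [roll, pitch, yaw] about the fixed x, y, z axes, in that order (R = Rz(yaw) Ry(pitch) Rx(roll)).
In Python, from bench import robot gives the robot as it stands.
- The arm moves only by the shell command python3 -m crank 'ROWS' [OPENING]. ROWS is JSON, a list of rows, each a list of 4 numbers: the shift along the tool's x, y, z scaled (see below), then the turn about the tool's z scaled (see below). A call has exactly 10 rows; each row shifts and turns the commanded pose from where the row before left it, along the tool's axes as they then stand; what a row does not reach is not made up. The controller multiplies each number of a shift by 0.2 m and each number of a turn by pi/2 rad. A row lasts 1/8 s, in which the tool goes at most 62.5 mm and 10.7 degrees, less where a joint would pass 70% of its speed; a pose out of reach is approached as far as the arm can. A call with a number of a shift or a turn outside -1 to 1 is refused whole. A call with a gripper value outside its range is refused whole. OPENING is the gripper command: -1 is fully open, 1 is shut, values between are in proportion, set as the call begins (- or left out, the last holds). The fingers move at their own pace and stop on an object; the grip force is fixed at half the most. Time passes only in rows, so rows that do not move let the fingers close, or fill a call up. It gives the time, the measured TCP pose, the force and the opening at its end, in the units of the state.
- robot.get_obs(): the state, without advancing time (a new reading comes with each control period).
- robot.snapshot(name): name is "side" or "top" or "wrist"; returns (picture, depth): 384x512x3 uint8, red, green, blue; 384x512 float32, m along the optical axis (not along the pixel's ray), 0 where there is no reading.
- robot.camera_params(name): a dict with "fx", "fy", "cx", "cy" (pixels), "world_from_camera" (4x4, takes a point from camera to world coordinates). Camera axes: x right, y down, z forward; pixel columns grow to the right and rows downward; lengths in m; the calibration is good to about 2 mm. A picture is of the moment at which its call begins: read the wrist's pose just before it. camera_params takes no time and is no camera call; for the wrist camera it gives the pose at the moment of the call.
- robot.close_job(): hands the job in, once; it reports no verdict.
The state is a dict: "time": time; "joint_positions": joint angles; "qvel": joint speeds; "joint_torque": joint torques, N m; "tool_pos": TCP position; "ee_rot": TCP orientation; "wrist_force": force on the tool from outside, world axes, zero at the start; "wrist_torque": the same for the moment, N m; "width": finger opening in m.
Only numpy, scipy, OpenCV 4.12 (cv2) and the standard library are available. Lean on these libraries where they do the work, as an engineer would, in place of code of your own. Each camera call takes 0.05 s, during which the arm holds its last target.

## Task

Push the blue self-closing flap of the orange drop bin wide open with one finger and keep it held open while your other finger slides the small yellow-strapped carton along its lane, through the opening, so that it drops into the bin; then take the hand away so that the flap closes by itself. The flap must already be well open before the carton enters the opening (do not use the carton to push it), the carton is only pushed, never picked up, and everything else stays where it is.

Things in the scene. Friction and masses are not known exactly. Their poses are not given: they have to be found in the camera images.
- drop_unit: Fixed dispatch drop bin on the table, orange with a white top. Origin on the table (z 0) in the plane of the closed flap; +x points the way the carton goes (away from the robot), +y left, z up. All coordinates called 'unit' are in this frame, in mm. From x -220 to +4 it is a flat white apron, top at z 100, y -168 to +103; beyond the lip at x +4 is an open-topped bin.
- lane (a point): Middle of the carton's lane on the apron, unit (-100, -30, 100). The lane runs along x between two steel curbs 8 high and 5 wide, inner faces at unit y -4 and -56, x -209 to -4. The apron left of it (y +1 to +100) is bare: room for a finger.
- opening (a point): Middle of the opening in the unit's plane x 0, unit (0, 0, 100). It lies between a hinge post (x -10 to +10, y +74 to +92) and a second post (y -77 to -92), tops at z 145; right of the second post a fixed 5 mm panel as high runs to y -165. Nothing spans it: it is open upward, so fingers pointing down can travel through.
- bin_floor (a point): Middle of the bin's inner floor, unit (100, -32, 8). The bin is open-topped, inside x +4 to +195, y -160 to +95, walls 5 mm thick, 88 high, so lower than the apron and the flap.
- flap (a joint): Blue upright flap closing the opening, 138 mm wide, 40 high (z 102 to 142), 5 thick, on a vertical hinge at its left end (unit x 0, y +70). 0 = closed, reaching to unit y -70; grows (rad) as it swings away from the robot, over the bin, stop at 1.55; never towards the robot. A spring shuts it: 0.08 Nm closed plus 0.08 Nm per rad (about 5 N at 35 mm from the hinge when wide open).
- flap_edge (a point): Top corner of the blue flap at its free end, 140 mm from the hinge line, z 142 mm.
- parcel: Small brown carton with crossed yellow straps in the lane before the flap, 50 mm long (x, the way through) x 42 wide (y) x 32 high, 80 to 170 g. Origin at the centre of its underside, at z 100 at the start, axes nearly along the unit's, front face 60 to 100 mm before the flap. It tips over the lip and drops once its centre is past x +4 mm.
- stamp: Bystander: dark wooden rubber stamp, 28 mm diameter, 44 mm high, standing on the apron right of the lane. Origin under its centre.
- tape_roll: Bystander: amber tape roll lying flat on the apron right of the lane, 52 mm diameter, 24 mm high. Origin under its centre.
- cup: Bystander on the table: blue ceramic cup, 72 mm diameter, 85 mm high. Origin under its centre.
- scanner: Bystander on the table: black and grey hand scanner lying flat, about 140 x 50 x 34 mm. Origin under it.
- tape_dispenser: Bystander on the table: grey desk tape dispenser, 140 x 55 x 84 mm. Origin under its centre.
- carton_big: Bystander on the table: large strapped carton 150 x 110 x 100 mm. Origin under its centre.
- carton_flat: Bystander on the table: plain flat carton 120 x 100 x 40 mm without straps. Origin under its centre.
Things that resemble listed ones, but are neither listed nor needed, are in the scene too. Leave any green or purple look-alike of the parcel alone.

How it is judged:
By the outcome, as a careful person would: the job done as asked, in the order asked, and still so for the second after the job is handed in, with the robot touching nothing.
It also fails if it takes over 42 s, if anything falls off the work surface, if the arm or the gripper's body presses on something with over 40 N, if the wrist force passes 120 N, or if a joint passes its speed limit or range.

## Working session

There is one attempt and no reset: what is moved stays moved. The work goes in short steps, Python scripts to look and compute and a shell command to move; the robot and the scene stay as the last step left them, time stands still between calls to the robot, and variables do not carry over. Pictures are saved under pics/ and viewed, and the job is handed in when it is done.

```bash
ls; mkdir -p pics; python3 - <<'E'
from bench import robot
import cv2,numpy as np
print(robot.get_obs())
for n in ("top","side"):
    p,d=robot.snapshot(n); cv2.imwrite(f"pics/{n}0.png",cv2.cvtColor(p,cv2.COLOR_RGB2BGR)); np.save(f"pics/{n}0.npy",d)
    c=robot.camera_params(n); print(n,c)
E
```

```text
pics
{'time': 0.0, 'joint_positions': array([-1.43709542e+00,  8.79307970e-02,  1.37225097e+00,  6.39578201e-07,
        1.68361537e+00, -1.03107100e-01]), 'qvel': array([-9.22709728e-04, -5.85627300e-05, -4.39220932e-04,  1.50570479e-04,
       -8.75429886e-04, -1.20340091e-03]), 'joint_torque': array([ 8.67147610e-04, -3.40186572e+01, -3.02426112e+01,  7.17900856e-02,
        3.29860440e-02, -1.66938862e-04]), 'tool_pos': array([ 0.12894998, -0.53411374,  0.21231908]), 'ee_rot': array([-3.13939995e+00, -2.27526951e-04,  2.36807830e-01]), 'wrist_force': array([0.40600144, 0.71599157, 0.15099995]), 'wrist_torque': array([0.01167369, 0.01479305, 0.01700461]), 'width': 0.09377304420290142}
top {'fx': 447.2215412086807, 'fy': 447.2215412086807, 'cx': 252.10905518762524, 'cy': 199.33029695091267, 'world_from_camera': array([[ 0.02264289, -0.9819161 ,  0.18795762,  0.22345046],
       [-0.9997405 , -0.02176991,  0.00670784, -0.02679523],
       [-0.00249471, -0.18806073, -0.98215423,  1.32265452],
       [ 0.        ,  0.        ,  0.        ,  1.        ]])}
side {'fx': 441.21406192964247, 'fy': 441.21406192964247, 'cx': 253.91409436641277, 'cy': 186.61239814806748, 'world_from_camera': array([[-0.79822228, -0.35946233,  0.48335083, -0.0890177 ],
       [-0.60222828,  0.49320575, -0.6277493 ,  0.74771189],
       [-0.01273918, -0.79217102, -0.6101662 ,  0.83949557],
       [ 0.        ,  0.        ,  0.        ,  1.        ]])}
```

View pics/top0.png

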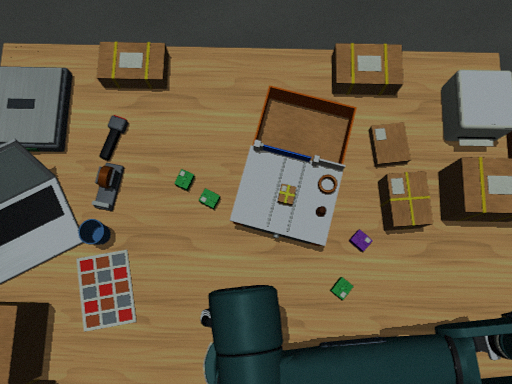

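View pics/side0.png

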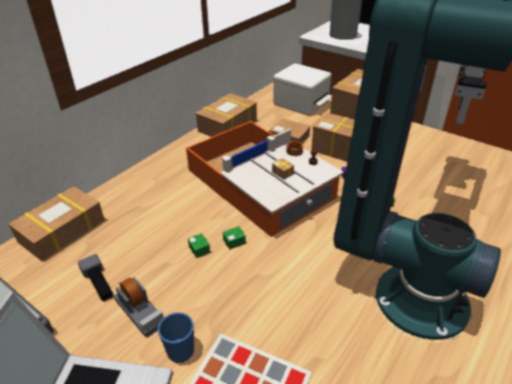

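```bash
cat > h.py <<'E'
import numpy as np,cv2
from bench import robot
def pts(n,d,c=None):
    c=c or robot.camera_params(n)
    v,u=np.mgrid[:d.shape[0],:d.shape[1]]
    P=np.stack([(u-c['cx'])/c['fx']*d,(v-c['cy'])/c['fy']*d,d],-1)
    W=c['world_from_camera']; return P@W[:3,:3].T+W[:3,3]
E
python3 - <<'E'
from h import *
d=np.load('pics/top0.npy'); im=cv2.imread('pics/top0.png'); P=pts('top',d)
hsv=cv2.cvtColor(im,cv2.COLOR_BGR2HSV)
sl=np.zeros(d.shape,bool); sl[80:255,220:370]=1
white=sl&(hsv[...,1]<40)&(hsv[...,2]>120)&(abs(P[...,2]-.1)<.012)
q=P[white]; print(white.sum(),np.median(q[:,2]))
r=cv2.minAreaRect((q[:,:2]*1000).astype(np.float32)); print(r, cv2.boxPoints(r))
blue=sl&(hsv[...,0]>105)&(hsv[...,0]<130)&(hsv[...,1]>120)
b=P[blue];print('blue',len(b),b.min(0),b.max(0)); t=b[b[:,2]>.13]
print(cv2.minAreaRect((t[:,:2]*1000).astype(np.float32)), cv2.fitLine((t[:,:2]).astype(np.float32),cv2.DIST_HUBER,0,.01,.01).ravel())
c=im[75:260,215:375]; cv2.imwrite('pics/crop.png',cv2.resize(c,None,fx=4,fy=3.2*1,interpolation=cv2.INTER_CUBIC) if 0 else cv2.resize(c,(640,740))[:600])
E
```

```text
6447 0.10014784709534919
((473.2121887207031, -115.09011840820312), (270.24615478515625, 221.98524475097656), 76.16170501708984) [[ 333.1221   -219.74371 ]
 [ 548.6641   -272.83868 ]
 [ 613.30225   -10.436523]
 [ 397.76025    42.658447]]
blue 260 [ 0.22345046 -0.33651811  0.00809027] [ 0.60251999 -0.02679523  1.32265452]
((423.604736328125, -40.97038269042969), (130.50404357910156, 379.4989013671875), 66.97167205810547) [ 0.23473199  0.97206014  0.59046274 -0.08884771]
```

View pics/crop.png

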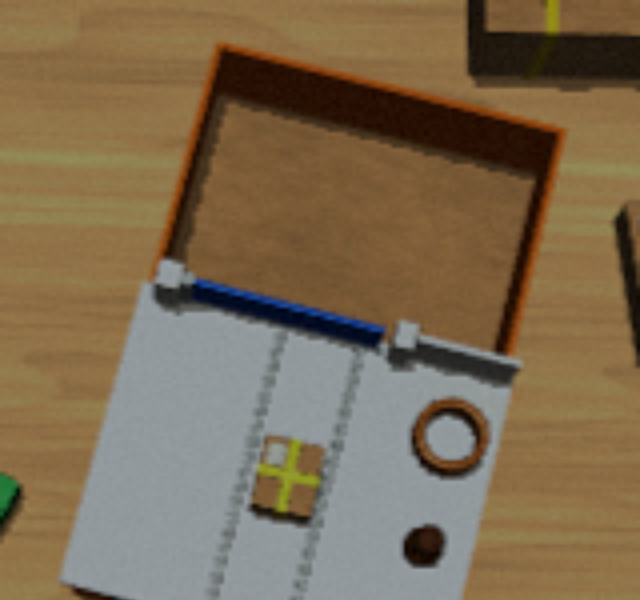

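```bash
cat >> h.py <<'E'
YAW=np.deg2rad(-13.84); O=np.array([.5858,-.1094,0]); cc,ss=np.cos(YAW),np.sin(YAW)
RU=np.array([[cc,-ss,0],[ss,cc,0],[0,0,1]])
def w2u(p): return (np.asarray(p)-O)@RU*1000
def u2w(p): return RU@(np.asarray(p)/1000)+O
E
python3 - <<'E'
from h import *
for n in ('top','side'):
    d=np.load(f'pics/{n}0.npy'); U=w2u(pts(n,d)); im=cv2.imread(f'pics/{n}0.png')
    def s(x,y,z):
        m=(d>0)
        for k,(a,b) in enumerate((x,y,z)): m&=(U[...,k]>a)&(U[...,k]<b)
        q=U[m]; 
        if len(q)<4: print(len(q)); return
        print(n,len(q),np.percentile(q,[3,50,97],axis=0).round(1).tolist(), 'rect',cv2.minAreaRect(q[:,:2].astype(np.float32)))
    print('parcel');s((-180,-40),(-60,0),(127,140))
    print('post1');s((-15,15),(70,95),(142,150))
    print('post2');s((-15,15),(-95,-74),(142,150))
    print('flap');s((-15,15),(-68,66),(134,150))
    print('apron');s((-225,6),(-170,105),(96,104))
    print('stamp');s((-205,-10),(-168,-65),(135,150))
    print('tape');s((-205,-10),(-168,-65),(118,130))
    print('curb');s((-205,-10),(-6,3),(105,112)); s((-205,-10),(-64,-53),(105,112))
E
```

```text
parcel
top 281 [[-136.6, -51.3, 128.4], [-112.5, -31.6, 132.3], [-88.9, -11.8, 136.8]] rect ((-112.31681823730469, -31.425220489501953), (51.54348373413086, 42.751895904541016), 0.14461250603199005)
post1
top 42 [[-9.7, 71.4, 142.5], [-0.1, 82.0, 145.1], [9.7, 90.7, 148.6]] rect ((0.1549692153930664, 81.1776123046875), (19.00050163269043, 19.894289016723633), 6.2845563888549805)
post2
top 35 [[-8.5, -94.3, 142.1], [-0.0, -84.9, 145.2], [10.3, -78.4, 149.2]] rect ((0.9202051162719727, -86.39242553710938), (17.08633804321289, 18.99880027770996), 85.97057342529297)
flap
top 126 [[-2.5, -63.7, 134.5], [-0.0, -0.8, 140.9], [3.6, 60.3, 145.8]] rect ((0.4561464786529541, -0.9444046020507812), (7.6994194984436035, 133.4130401611328), 0.7951943874359131)
apron
top 5972 [[-213.7, -161.3, 96.5], [-115.3, -27.9, 100.0], [-6.6, 95.7, 103.5]] rect ((-107.2287368774414, -32.746490478515625), (271.109619140625, 224.13934326171875), 89.91433715820312)
stamp
top 46 [[-140.8, -143.1, 137.0], [-132.5, -133.5, 141.7], [-124.3, -124.7, 146.3]] rect ((-132.23500061035156, -133.30197143554688), (18.84124565
[... 1641 characters left out ...]
 -115.9, 144.0]] rect ((-73.12889862060547, -110.32212829589844), (141.63690185546875, 21.525190353393555), 21.679656982421875)
tape
side 104 [[-133.5, -154.7, 118.4], [-56.3, -128.6, 122.3], [-26.6, -106.0, 126.8]] rect ((-78.39286804199219, -138.73895263671875), (108.16896057128906, 53.35152053833008), 13.605729103088379)
curb
side 91 [[-200.1, -4.0, 105.2], [-120.1, 0.0, 107.2], [-17.0, 2.3, 109.9]] rect ((-107.30951690673828, -1.0470774173736572), (7.863823413848877, 193.5320587158203), 89.98257446289062)
side 51 [[-200.1, -60.8, 105.5], [-147.1, -56.9, 107.4], [-19.1, -53.6, 110.4]] rect ((-107.0069808959961, -57.04667282104492), (7.70212459564209, 192.2948455810547), 89.95416259765625)
```

```bash
cat >> h.py <<'E'
def flapang(A,phi,hx=8,hy=6.25):
    # min flap angle so finger rect lies behind the flap's robot-side face
    ty=np.array([np.sin(phi),np.cos(phi)]); tx=np.array([np.cos(phi),-np.sin(phi)])
    best=0
    for t in np.linspace(0,1.7,681):
        n=np.array([np.cos(t),np.sin(t)]) # flap normal (away), dir=(sin t,-cos t)
        ok=all(((np.array(A)+a*hx*tx+b*hy*ty-[0,70])@n)<=-2.5 for a in(-1,1) for b in(-1,1))
        if ok: return t
    return 9
def tostep(v):  # world vector -> tool axes /0.2
    from scipy.spatial.transform import Rotation as R
    return R.from_euler('xyz',robot.get_obs()['ee_rot']).as_matrix().T@np.asarray(v)/.2
E
python3 - <<'E'
from h import *
for phid in (44,47,50):
  p=np.deg2rad(phid); f=6.25*np.sin(p)+8*np.cos(p)
  for By in (-15,-17,-20,-23):
    r=[]
    for front in (-30,-20,-10,-5,0,10,29,50):
        B=np.array([front-50-f,By]); A=B+106.25*np.array([np.sin(p),np.cos(p)])
        r.append(round(float(flapang(A,p)),2))
    print(phid,By,A[1].round(1),r)
p=np.deg2rad(47);M=u2w([-165+53*np.sin(p),-17+53*np.cos(p),120]);o=robot.get_obs()
print(M,tostep(M*[1,1,0]-o['tool_pos']*[1,1,0]))
E
```

```text
44 -15 61.4 [0.0, 0.62, 9.0, 9.0, 9.0, 9.0, 1.67, 1.64]
44 -17 59.4 [0.0, 0.52, 9.0, 9.0, 9.0, 1.66, 1.62, 1.6]
44 -20 56.4 [0.0, 0.42, 1.22, 1.44, 1.49, 1.53, 1.55, 1.55]
44 -23 53.4 [0.0, 0.35, 0.78, 1.1, 1.27, 1.4, 1.48, 1.51]
47 -15 57.5 [0.01, 0.66, 1.58, 1.58, 1.58, 1.57, 1.57, 1.57]
47 -17 55.5 [0.01, 0.59, 1.31, 1.41, 1.46, 1.5, 1.53, 1.54]
47 -20 52.5 [0.01, 0.51, 0.99, 1.19, 1.29, 1.39, 1.47, 1.5]
47 -23 49.5 [0.01, 0.44, 0.78, 1.01, 1.14, 1.29, 1.4, 1.46]
50 -15 53.3 [0.21, 0.66, 1.24, 1.33, 1.39, 1.44, 1.49, 1.52]
50 -17 51.3 [0.19, 0.61, 1.09, 1.22, 1.3, 1.38, 1.45, 1.49]
50 -20 48.3 [0.17, 0.54, 0.92, 1.07, 1.18, 1.29, 1.4, 1.45]
50 -23 45.3 [0.15, 0.49, 0.79, 0.95, 1.06, 1.21, 1.34, 1.41]
[ 0.46780668 -0.06061231  0.12      ] [ 2.20249218 -1.90439578  0.00416019]
```

```bash
python3 -m crank '[[0.22,-0.19,0,0],[0.22,-0.19,0,0],[0.22,-0.19,0,0],[0.22,-0.19,0,0],[0.22,-0.19,0,0],[0.22,-0.19,0,0],[0.22,-0.19,0,0],[0.22,-0.19,0,0],[0.22,-0.19,0,0],[0.22,-0.19,0,0]]' -1
python3 -m crank '[[0,0,0,-0.114],[0,0,0,-0.114],[0,0,0,-0.114],[0,0,0,-0.114],[0,0,0,-0.114],[0,0,0,-0.114],[0,0,0,-0.114],[0,0,0,-0.114],[0,0,0,-0.114],[0,0,0,-0.114]]'
```

```text
time: 1.35
tool_pos: [0.4682, -0.0602, 0.2131]
ee_rot: [3.141, 0.0, 0.237]
wrist_force: [-0.3, -0.8, 0.7]
width: 0.0936
time: 2.6
tool_pos: [0.4673, -0.062, 0.2129]
ee_rot: [-3.141, -0.001, 2.033]
wrist_force: [0.4, -0.6, 0.8]
width: 0.0938
```

```bash
python3 - <<'E'
from h import *
o=robot.get_obs(); print(w2u(o['tool_pos']))
t=u2w([-124.3,16.1,120]); print(tostep(t-o['tool_pos']))
for n in ('wrist','side'):
    p,d=robot.snapshot(n); cv2.imwrite(f'pics/{n}1.png',cv2.cvtColor(p,cv2.COLOR_RGB2BGR)); np.save(f'pics/{n}1.npy',d)
E
```

```text
[-126.43253504   17.70895632  212.86777885]
[-0.0133634   0.00334154  0.46432669]
```

View pics/wrist1.png

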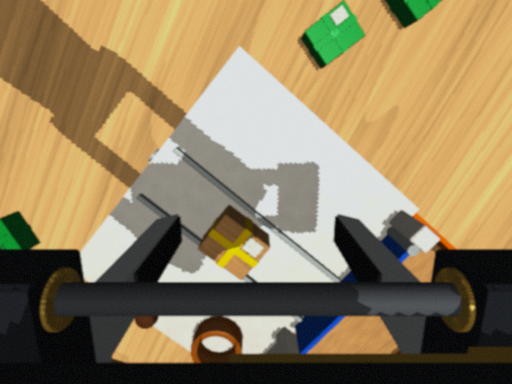

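View pics/side1.png

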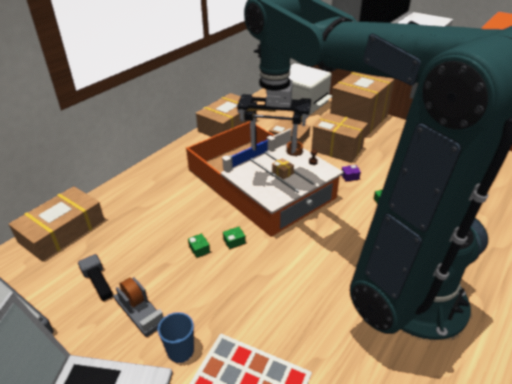

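```bash
python3 - <<'E'
from h import *
c=robot.camera_params('wrist'); W=np.linalg.inv(c['world_from_camera']); print(c['world_from_camera'].round(3))
def pr(u):
    q=W[:3,:3]@u2w(u)+W[:3,3]; return (c['fx']*q[0]/q[2]+c['cx'],c['fy']*q[1]/q[2]+c['cy'])
o=robot.get_obs();m=w2u(o['tool_pos']);p=np.deg2rad(49.7);v=53.1*np.array([np.sin(p),np.cos(p),0])
for s in(-1,1): print(m+s*v,pr(m+s*v-[0,0,8]),pr(m+s*v-[0,0,100]))
U=w2u(pts('wrist',np.load('pics/wrist1.npy'),c))
m=(U[...,2]>125)&(U[...,2]<140)&(abs(U[...,0]+112)<40)&(abs(U[...,1]+30)<30); print(cv2.minAreaRect(U[m][:,:2].astype(np.float32)))
f=(U[...,2]>198)&(U[...,2]<240); f[250:]=0
for lo,hi in((0,256),(256,512)):
    q=U[:,lo:hi][f[:,lo:hi]]; print(len(q),np.percentile(q,[2,50,98],axis=0).round(1).tolist() if len(q) else '')
E
```

```text
[[ 0.898  0.428  0.102  0.437]
 [ 0.44  -0.872 -0.215 -0.001]
 [-0.003  0.238 -0.971  0.385]
 [ 0.     0.     0.     1.   ]]
[-166.89411339  -16.65836933  212.90393652] (np.float64(172.11949224835763), np.float64(228.1626913047541)) (np.float64(199.50283383108723), np.float64(191.70892500500065))
[-85.89873678  52.03070525 212.90393652] (np.float64(344.0988873185199), np.float64(227.35843823382643)) (np.float64(316.66438826838885), np.float64(191.1059578454028))
((-113.02140045166016, -31.575267791748047), (51.04573059082031, 43.554134368896484), 2.9675650596618652)
835 [[-177.0, -17.7, 207.1], [-168.5, -9.8, 224.5], [-158.5, -6.5, 239.5]]
846 [[-95.4, 42.8, 206.6], [-92.3, 54.5, 224.3], [-86.4, 61.9, 239.4]]
```

```bash
python3 -m crank '[[-0.013,0.003,0,0],[0,0,0.06,0],[0,0,0.06,0],[0,0,0.06,0],[0,0,0.06,0],[0,0,0.06,0],[0,0,0.06,0],[0,0,0.06,0],[0,0,0.044,0],[0,0,0,0]]'
python3 - <<'E'
from h import *
o=robot.get_obs(); print(w2u(o['tool_pos']),o['wrist_force'],o['ee_rot']); d=u2w([10,0,0])-O; print(tostep(d), tostep(u2w([-124.3,16.1,120])-o['tool_pos']))
E
```

```text
time: 3.95
tool_pos: [0.4688, -0.064, 0.1198]
ee_rot: [-3.14, -0.001, 2.028]
wrist_force: [0.9, -1.3, 0.4]
width: 0.0942
[-124.50001691   16.08067274  119.75713485] [ 0.86151879 -1.29839489  0.41467614] [-3.14024736e+00 -9.87027696e-04  2.02752179e+00]
[-3.21450076e-02  3.82974092e-02 -8.32493916e-05] [-0.00056774  0.00082651 -0.001216  ]
```

```bash
python3 -m crank '[[-0.032,0.038,0,0],[-0.032,0.038,0,0],[-0.032,0.038,0,0],[-0.032,0.038,0,0],[-0.032,0.038,0,0],[-0.032,0.038,0,0],[-0.032,0.038,0,0],[-0.016,0.019,0,0],[-0.016,0.019,0,0],[0,0,0,0]]'
python3 - <<'E'
from h import *
o=robot.get_obs(); print(w2u(o['tool_pos']),o['wrist_force'],o['ee_rot'])
for n in ('wrist','top'):
    p,d=robot.snapshot(n); cv2.imwrite(f'pics/{n}2.png',cv2.cvtColor(p,cv2.COLOR_RGB2BGR)); np.save(f'pics/{n}2.npy',d)
U=w2u(pts('wrist',np.load('pics/wrist2.npy')))
m=(U[...,2]>127)&(U[...,2]<136)&(U[...,0]>-110)&(U[...,0]<20)&(abs(U[...,1]+30)<30); print(cv2.minAreaRect(U[m][:,:2].astype(np.float32)))
E
```

```text
time: 5.2
tool_pos: [0.546, -0.083, 0.1204]
ee_rot: [-3.14, -0.001, 2.028]
wrist_force: [-5.3, 2.2, 3.2]
width: 0.0941
[-45.00814907  16.12792561 120.43783687] [-5.30031948  2.15747565  3.19821172] [-3.14026362e+00 -1.30825487e-03  2.02811843e+00]
((-61.67505645751953, -32.36039352416992), (43.890628814697266, 71.48445129394531), 84.58767700195312)
```

View pics/wrist2.png

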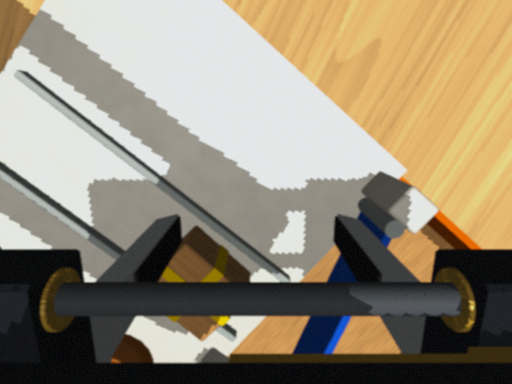

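```bash
python3 -m crank '[[-0.008,0.0095,0,0],[-0.008,0.0095,0,0],[-0.008,0.0095,0,0],[-0.008,0.0095,0,0],[-0.008,0.0095,0,0],[-0.008,0.0095,0,0],[0,0,0,0],[0,0,0,0],[0,0,0,0],[0,0,0,0]]'
cat >> h.py <<'E'
def flapmeas(tag):
    for n in ('top','side'):
        p,d=robot.snapshot(n); im=cv2.cvtColor(p,cv2.COLOR_RGB2BGR); cv2.imwrite(f'pics/{n}{tag}.png',im); np.save(f'pics/{n}{tag}.npy',d)
        U=w2u(pts(n,d)); h=cv2.cvtColor(im,cv2.COLOR_BGR2HSV)
        m=(d>0)&(U[...,0]>-20)&(U[...,0]<160)&(abs(U[...,1])<90)&(U[...,2]>110)&(U[...,2]<150)&(h[...,0]>105)&(h[...,0]<130)&(h[...,1]>120)
        q=U[m]
        if len(q)>6:
            l=cv2.fitLine(q[:,:2].astype(np.float32),cv2.DIST_HUBER,0,.01,.01).ravel(); print(n,len(q),'flap angle',np.arctan2(abs(l[0]),abs(l[1])),l,'far',q[np.argmax(q[:,0])])
        m=(d>0)&(U[...,0]>-110)&(U[...,0]<60)&(abs(U[...,1]+30)<32)&(U[...,2]>127)&(U[...,2]<136)&(h[...,0]>8)&(h[...,0]<35)&(h[...,1]>90)
        if m.sum()>6: q=U[m]; print(n,'carton',len(q),cv2.minAreaRect(q[:,:2].astype(np.float32)),'front',np.percentile(q[:,0],98))
E
python3 - <<'E'
from h import *
o=robot.get_obs(); print(w2u(o['tool_pos']),o['wrist_force'])
flapmeas(3)
p,d=robot.snapshot('wrist'); cv2.imwrite('pics/wrist3.png',cv2.cvtColor(p,cv2.COLOR_RGB2BGR))
E
```

```text
time: 6.55
tool_pos: [0.5572, -0.0866, 0.1198]
ee_rot: [-3.134, -0.004, 2.028]
wrist_force: [-11.9, 1.9, 4.2]
width: 0.0941
[-33.22337923  15.30539    119.81540497] [-11.93500623   1.85684975   4.16058485]
side 26 flap angle 0.73166937 [  0.66811275  -0.74406004  73.999535   -11.747584  ] far [ 84.12662724 -22.88886116 138.8151094 ]
side carton 89 ((-38.48320007324219, -31.276784896850586), (41.59850311279297, 52.185028076171875), 84.52293395996094) front -13.319879550770255
```

```bash
python3 -c "
import cv2,numpy as np
a=cv2.imread('pics/top3.png')[70:250,210:390];b=cv2.imread('pics/side3.png')[80:260,180:360]
cv2.imwrite('pics/c3.png',np.hstack([cv2.resize(a,(400,400)),cv2.resize(b,(400,400))]))"
```

```text
(no output)
```

View pics/c3.png

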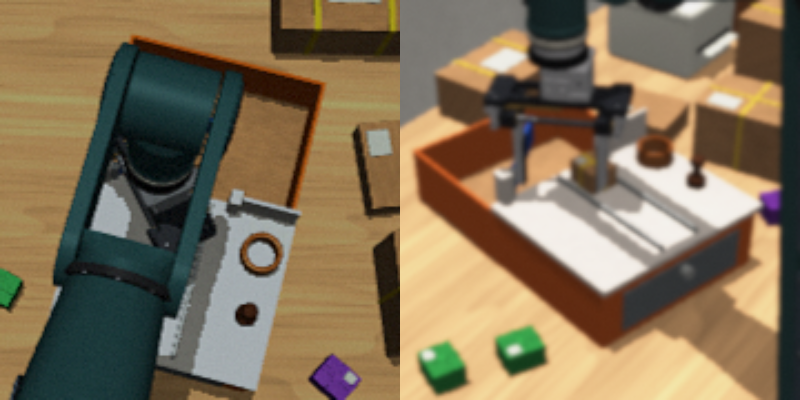

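View pics/wrist3.png

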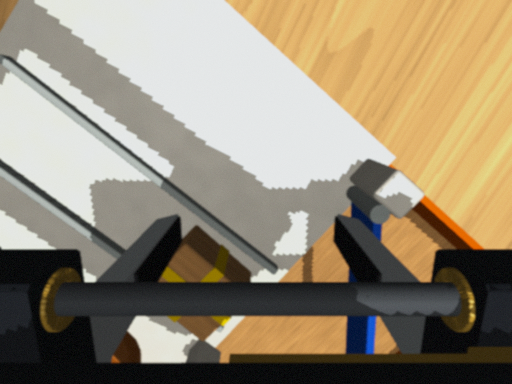

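```bash
python3 -m crank '[[0.004,0.0032,0,0],[0.004,0.0032,0,0],[0.004,0.0032,0,0],[0.004,0.0032,0,0],[0,0,0,0],[0,0,0,0],[0,0,0,0],[0,0,0,0],[0,0,0,0],[0,0,0,0]]'
python3 - <<'E'
from h import *
o=robot.get_obs(); u=w2u(o['tool_pos']); print(u,o['wrist_force'],o['ee_rot'])
phi=np.pi/2-(o['ee_rot'][2]-np.pi/2)+YAW
A=u[:2]+53.1*np.array([np.sin(phi),np.cos(phi)]);print('phi',np.rad2deg(phi),'A',A,2*u[:2]-A,flapang(A,phi))
flapmeas(4)
p,d=robot.snapshot('wrist'); cv2.imwrite('pics/wrist4.png',cv2.cvtColor(p,cv2.COLOR_RGB2BGR))
E
```

```text
time: 7.95
tool_pos: [0.5582, -0.086, 0.12]
ee_rot: [-3.132, 0.001, 2.026]
wrist_force: [-11.6, -5.8, 3.8]
width: 0.0939
[-32.37338645  16.16792055 119.96100871] [-11.59426901  -5.77801185   3.77293701] [-3.13179852e+00  1.42594576e-03  2.02553236e+00]
phi 50.105544380716196 A [ 8.36637892 50.22495386] [-73.11315182 -17.88911275] 0.8975
side carton 80 ((-36.988609313964844, -29.35417938232422), (40.66572189331055, 53.34007263183594), 84.9385757446289) front -12.909113296758958
```

View pics/wrist4.png

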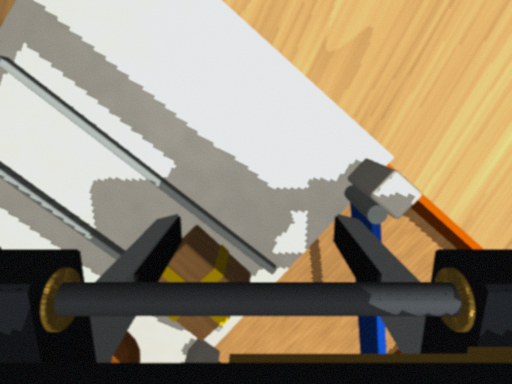

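```bash
python3 -m crank '[[0.016,-0.019,0,0],[0.016,-0.019,0,0],[0.016,-0.019,0,0],[0.016,-0.019,0,0],[0,0,0,-0.022],[0,0,0,0],[0,0,0,0],[0,0,0,0],[0,0,0,0],[0,0,0,0]]'
cat >> h.py <<'E'
def st():
    o=robot.get_obs(); u=w2u(o['tool_pos'])
    phi=np.pi/2-(o['ee_rot'][2]-np.pi/2)+YAW
    A=u[:2]+53.1*np.array([np.sin(phi),np.cos(phi)]);B=2*u[:2]-A
    print('t',round(o['time'],2),'u',u.round(1),'phi',np.rad2deg(phi).round(1),'A',A.round(1),'B',B.round(1),'flapmodel',flapang(A,phi),'front',round(B[0]+60,1),'F',o['wrist_force'].round(1))
    print('10mm x:',tostep(u2w([10,0,0])-O).round(4),'1mm y:',tostep(u2w([0,1,0])-O).round(4))
E
python3 -c "
from h import *
st()"
```

```text
time: 9.35
tool_pos: [0.5412, -0.0791, 0.12]
ee_rot: [-3.138, 0.0, 2.062]
wrist_force: [-5.8, -2.9, 0.4]
width: 0.0938
t 9.35 u [-50.5  18.8 120. ] phi 48.0 A [-11.   54.3] B [-90.  -16.7] flapmodel 0.085 front -30.0 F [-5.8 -2.9  0.4]
10mm x: [-0.0334  0.0372 -0.0001] 1mm y: [ 0.0037  0.0033 -0.    ]
```

```bash
python3 -m crank '[[0.0055,0.005,0,0],[-0.01,0.0112,0,0],[-0.01,0.0112,0,0],[-0.01,0.0112,0,0],[-0.01,0.0112,0,0],[-0.01,0.0112,0,0],[-0.01,0.0112,0,0],[0,0,0,0],[0,0,0,0],[0,0,0,0]]'
python3 - <<'E'
from h import *
st(); flapmeas(5)
p,d=robot.snapshot('wrist'); cv2.imwrite('pics/wrist5.png',cv2.cvtColor(p,cv2.COLOR_RGB2BGR))
E
```

```text
time: 10.6
tool_pos: [0.5541, -0.0803, 0.1197]
ee_rot: [-3.129, -0.008, 2.064]
wrist_force: [-19.7, 0.4, 7.3]
width: 0.0939
t 10.6 u [-37.7  20.7 119.7] phi 47.9 A [ 1.7 56.3] B [-77.1 -14.9] flapmodel 1.0125 front -17.1 F [-19.7   0.4   7.3]
10mm x: [-0.0335  0.0371 -0.0007] 1mm y: [ 0.0037  0.0034 -0.    ]
top carton 7 ((-20.95743751525879, -50.63523483276367), (6.748812675476074, 5.3357157707214355), 12.16251277923584) front -17.634716145388236
side 27 flap angle 0.7533735 [ 0.68410313 -0.72938526 74.129326   -9.522018  ] far [ 93.92196593 -29.46124928 117.32650927]
side carton 94 ((-38.07837677001953, -29.786041259765625), (41.22016143798828, 55.61124801635742), 83.53361511230469) front -11.759364048370772
```

View pics/wrist5.png

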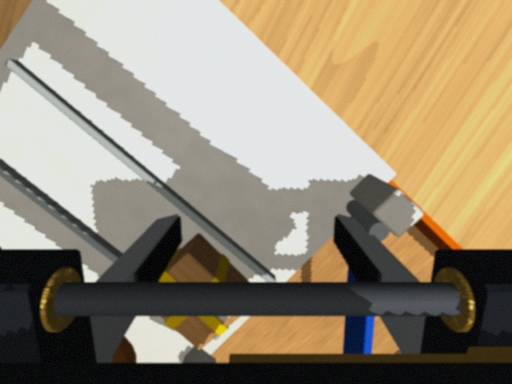

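```bash
python3 -m crank '[[-0.0067,0.0074,0,0],[-0.0067,0.0074,0,0],[-0.0067,0.0074,0,0],[0,0,0,0],[0,0,0,0],[0,0,0,0],[0,0,0,0],[0,0,0,0],[0,0,0,0],[0,0,0,0]]'
python3 - <<'E'
from h import *
st(); flapmeas(6)
p,d=robot.snapshot('wrist'); cv2.imwrite('pics/wrist6.png',cv2.cvtColor(p,cv2.COLOR_RGB2BGR))
E
```

```text
time: 12.0
tool_pos: [0.5558, -0.0818, 0.1193]
ee_rot: [-3.12, -0.013, 2.064]
wrist_force: [-30.0, -0.1, 12.2]
width: 0.0936
t 12.0 u [-35.7  19.6 119.3] phi 47.9 A [ 3.7 55.2] B [-75.1 -16. ] flapmodel 1.0425 front -15.1 F [-30.   -0.1  12.2]
10mm x: [-0.0335  0.0371 -0.0012] 1mm y: [ 0.0037  0.0034 -0.    ]
side carton 84 ((-36.86457443237305, -28.65289306640625), (39.53370666503906, 54.877567291259766), 86.39510345458984) front -10.32765633996209
```

View pics/wrist6.png

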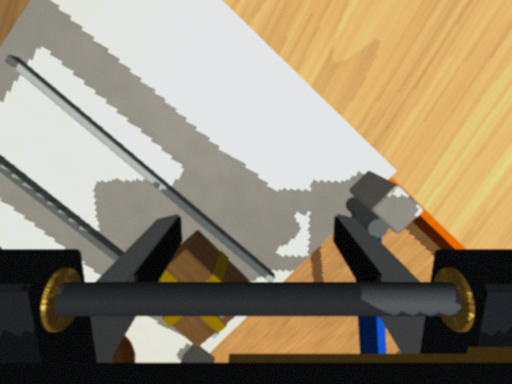

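```bash
python3 -m crank '[[0.0134,-0.0149,0,0],[0.0134,-0.0149,0,0],[0,0,0,0.033],[-0.0055,-0.005,0,0],[-0.0055,-0.005,0,0],[0,0,0,0],[0,0,0,0],[0,0,0,0],[0,0,0,0],[0,0,0,0]]'
python3 - <<'E'
from h import *
st()
E
```

```text
time: 13.4
tool_pos: [0.5541, -0.0822, 0.1188]
ee_rot: [-3.135, -0.005, 2.012]
wrist_force: [-9.8, 1.7, 0.5]
width: 0.0938
t 13.4 u [-37.2  18.8 118.8] phi 50.9 A [ 4.  52.3] B [-78.4 -14.7] flapmodel 0.7675000000000001 front -18.4 F [-9.8  1.7  0.5]
10mm x: [-0.0315  0.0388 -0.0004] 1mm y: [ 0.0039  0.0032 -0.    ]
```

```bash
python3 -m crank '[[-0.0075,-0.0063,0,0],[-0.0063,0.0078,0,0],[-0.0063,0.0078,0,0],[-0.0063,0.0078,0,0],[-0.0063,0.0078,0,0],[-0.0063,0.0078,0,0],[0,0,0,0],[0,0,0,0],[0,0,0,0],[0,0,0,0]]'
python3 - <<'E'
from h import *
st(); flapmeas(7)
p,d=robot.snapshot('wrist'); cv2.imwrite('pics/wrist7.png',cv2.cvtColor(p,cv2.COLOR_RGB2BGR))
E
```

```text
time: 14.65
tool_pos: [0.5618, -0.0872, 0.1187]
ee_rot: [-3.131, -0.006, 2.011]
wrist_force: [-13.1, 0.1, 2.0]
width: 0.0935
t 14.65 u [-28.6  15.8 118.7] phi 50.9 A [12.6 49.3] B [-69.9 -17.7] flapmodel 1.02 front -9.9 F [-13.1   0.1   2. ]
10mm x: [-0.0315  0.0388 -0.0006] 1mm y: [ 0.0039  0.0032 -0.    ]
top 7 flap angle 1.5530998 [ 9.9984342e-01 -1.7695647e-02  5.3833189e+00  6.5158401e+01] far [ 10.088723    65.85571592 140.68561665]
side 19 flap angle 1.0241904 [ 0.8542936  -0.51979077 63.869915   30.16706   ] far [ 91.79812077  13.17734482 142.27264542]
side carton 84 ((-33.538360595703125, -29.702646255493164), (38.77058792114258, 52.42286682128906), 84.86505889892578) front -10.349080815210861
```

View pics/wrist7.png

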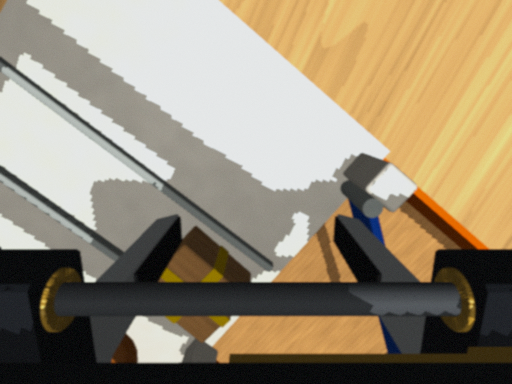

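```bash
python3 -m crank '[[-0.004,0.0095,0,0],[-0.004,0.0095,0,0],[-0.004,0.0095,0,0],[-0.0078,0.0097,0,0],[-0.0078,0.0097,0,0],[0,0,0,0],[0,0,0,0],[0,0,0,0],[0,0,0,0],[0,0,0,0]]'
python3 - <<'E'
from h import *
st(); flapmeas(8)
p,d=robot.snapshot('wrist'); cv2.imwrite('pics/wrist8.png',cv2.cvtColor(p,cv2.COLOR_RGB2BGR))
E
```

```text
time: 16.05
tool_pos: [0.5751, -0.0897, 0.119]
ee_rot: [-3.134, -0.001, 2.01]
wrist_force: [-7.5, -2.8, -0.7]
width: 0.0939
t 16.05 u [-15.1  16.5 119. ] phi 51.0 A [26.2 49.9] B [-56.4 -16.9] flapmodel 1.2975 front 3.6 F [-7.5 -2.8 -0.7]
10mm x: [-0.0315  0.0389 -0.0003] 1mm y: [ 0.0039  0.0031 -0.    ]
top 14 flap angle 1.3814391 [ 0.9821254  -0.18822767 12.752098   65.499626  ] far [ 22.98993428  66.33500522 137.59225948]
side 107 flap angle 1.306592 [ 0.96530056 -0.2611414  76.2053     52.605736  ] far [130.10696319  34.34888219 143.56990117]
side carton 83 ((-19.430498123168945, -30.273591995239258), (40.53849411010742, 54.187408447265625), 84.72168731689453) front 5.363736614834812
```

View pics/wrist8.png

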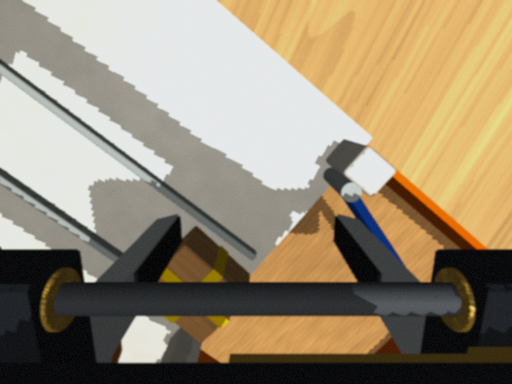

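```bash
python3 -m crank '[[-0.0157,0.0194,0,0],[-0.0157,0.0194,0,0],[-0.0157,0.0194,0,0],[-0.0157,0.0194,0,0],[-0.0157,0.0194,0,0],[-0.0157,0.0194,0,0],[-0.0157,0.0194,0,0],[-0.0157,0.0194,0,0],[0,0,0,0],[0,0,0,0]]'
python3 - <<'E'
from h import *
st(); flapmeas(9)
p,d=robot.snapshot('wrist'); cv2.imwrite('pics/wrist9.png',cv2.cvtColor(p,cv2.COLOR_RGB2BGR))
a=cv2.imread('pics/top9.png')[70:250,210:390];b=cv2.imread('pics/side9.png')[80:260,180:360]
cv2.imwrite('pics/c9.png',np.hstack([cv2.resize(a,(400,400)),cv2.resize(b,(400,400))]))
E
```

```text
time: 17.45
tool_pos: [0.6176, -0.0985, 0.1209]
ee_rot: [3.14, 0.002, 2.01]
wrist_force: [0.5, -4.2, -0.2]
width: 0.0941
t 17.45 u [ 28.3  18.2 120.9] phi 51.0 A [69.5 51.6] B [-13.  -15.2] flapmodel 1.49 front 47.0 F [ 0.5 -4.2 -0.2]
10mm x: [-0.0315  0.0389  0.0001] 1mm y: [ 0.0039  0.0031 -0.    ]
top 38 flap angle 1.5125463 [ 9.9830395e-01 -5.8217108e-02  3.6553684e+01  6.6992744e+01] far [ 66.7197754   66.51548479 141.52476136]
side 159 flap angle 1.4949183 [ 9.9712265e-01 -7.5805195e-02  8.2530319e+01  6.6817474e+01] far [133.4185317   63.44003196 124.96622174]
```

View pics/wrist9.png

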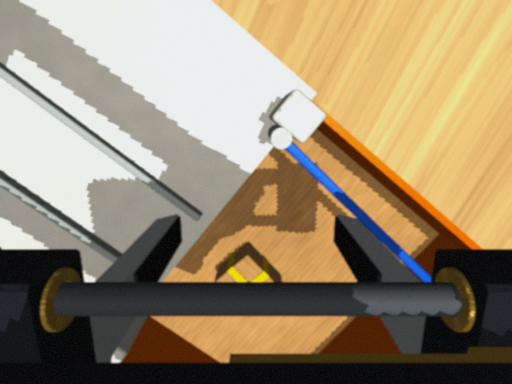

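View pics/c9.png

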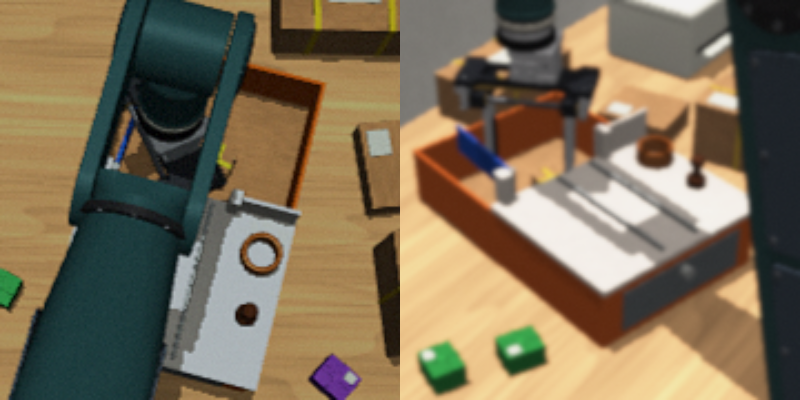

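```bash
python3 -m crank '[[0.034,-0.05,0,0],[0.038,-0.047,0,0],[0.038,-0.047,0,0],[0.038,-0.047,0,0],[0.038,-0.047,0,0],[0.038,-0.047,0,0],[0.038,-0.047,0,0],[0.038,-0.047,0,0],[0.038,-0.047,0,0],[0,0,0,0]]'
python3 -c "
from h import *
st()"
python3 -m crank '[[0,0,-0.1,0],[0,0,-0.1,0],[0,0,-0.1,0],[0,0,-0.1,0],[0,0,-0.1,0],[0,0,-0.1,0],[0.038,-0.047,0,0],[0.15,-0.18,0,0],[0.15,-0.18,0,0],[0.15,-0.18,0,0]]'
python3 - <<'E'
from h import *
st(); flapmeas(10)
p,d=robot.snapshot('wrist'); cv2.imwrite('pics/wrist10.png',cv2.cvtColor(p,cv2.COLOR_RGB2BGR))
a=cv2.imread('pics/top10.png')[70:250,210:390];b=cv2.imread('pics/side10.png')[80:260,180:360]
cv2.imwrite('pics/c10.png',np.hstack([cv2.resize(a,(400,400)),cv2.resize(b,(400,400))]))
E
```

```text
time: 18.85
tool_pos: [0.5102, -0.0725, 0.1209]
ee_rot: [3.141, 0.0, 2.011]
wrist_force: [0.7, 0.8, -0.5]
width: 0.0941
t 18.85 u [-82.3  17.7 120.9] phi 51.0 A [-41.   51.2] B [-123.5  -15.7] flapmodel 0.0 front -63.5 F [ 0.7  0.8 -0.5]
10mm x: [-0.0315  0.0388  0.    ] 1mm y: [0.0039 0.0031 0.    ]
time: 20.1
tool_pos: [0.3607, -0.034, 0.2392]
ee_rot: [-3.14, -0.001, 2.01]
wrist_force: [0.3, -1.0, 0.5]
width: 0.0942
t 20.1 u [-236.6   19.4  239.2] phi 51.0 A [-195.3   52.8] B [-277.8  -14.1] flapmodel 0.0 front -217.8 F [ 0.3 -1.   0.5]
10mm x: [-0.0315  0.0388 -0.0001] 1mm y: [0.0039 0.0031 0.    ]
top 242 flap angle 0.0010790388 [ 1.0790386e-03  9.9999940e-01 -9.5434922e-01  2.2109587e+00] far [  4.41392353 -29.74148487 136.87888701]
side 309 flap angle 0.0029379884 [ 2.9379842e-03 -9.9999571e-01  8.5351717e-01 -3.2099433e+00] far [  5.58958335  -6.54036604 112.02541426]
```

View pics/c10.png

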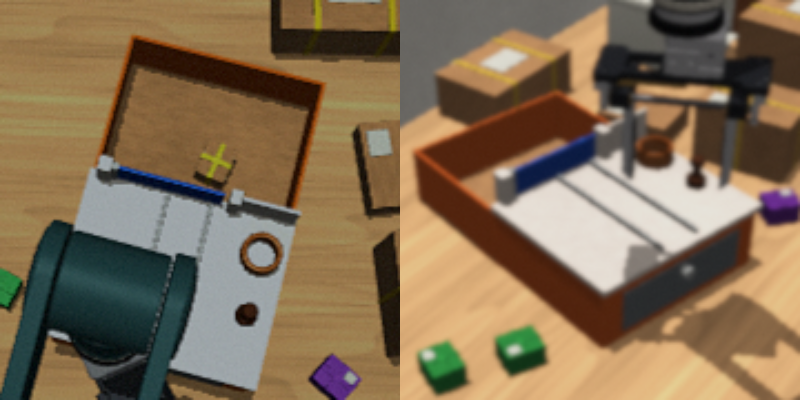

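View pics/wrist10.png

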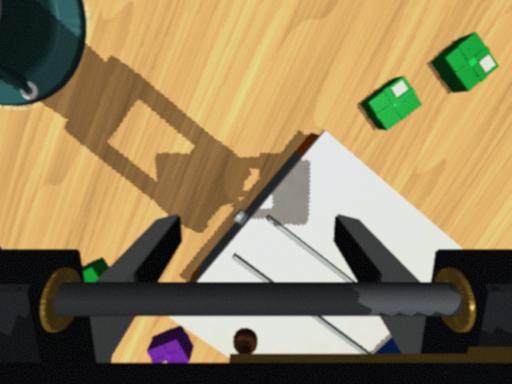

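Flap closed (0.00 rad), carton in the bin, hand clear. I'll check the carton's height in the bin and the stamp and tape roll positions, then hand in.

```bash
python3 - <<'E'
from h import *
d=np.load('pics/top10.npy');U=w2u(pts('top',d))
def s(t,x,y,z):
    m=(d>0)
    for k,(a,b) in enumerate((x,y,z)): m&=(U[...,k]>a)&(U[...,k]<b)
    q=U[m]; print(t,len(q),np.median(q,axis=0).round(1),cv2.minAreaRect(q[:,:2].astype(np.float32)))
s('carton',(8,150),(-110,60),(30,70)); s('stamp',(-160,-105),(-165,-105),(135,150)); s('tape',(-90,-20),(-165,-100),(118,130))
robot.close_job()
E
```

```text
carton 242 [ 74.1 -52.6  40.1] ((75.16263580322266, -52.87693786621094), (42.975826263427734, 52.270469665527344), 82.41100311279297)
stamp 45 [-132.4 -133.5  141.6] ((-132.42459106445312, -133.74160766601562), (18.06249237060547, 17.29798126220703), 76.80020904541016)
tape 136 [ -54.5 -133.5  123.7] ((-53.546566009521484, -133.47055053710938), (48.927330017089844, 50.12788772583008), 11.587769508361816)
the job is handed in; nothing more can be done
```

The carton is in the bin, the flap has closed by itself, and I've handed the job in at about 20 s of the 42 s allowed.

**How it went:** One finger pushed the flap open near its hinge while the other slid the carton along its lane. The flap was at about 1.02 rad with the carton's front 10 mm before the opening, and 1.31 rad with the front about 4 mm past the plane. It stayed near 1.49 rad as the carton dropped.

**A correction on the way:** My first finger placement pushed too close to the hinge, and the wrist force rose to 30 N. I backed off and re-angled the hand before the carton entered. The flap swung partly shut during that. After that, readings stayed at or below about 13 N.

**Last checks:**
- **Carton:** It lies flat on the bin floor at unit (75, -53), with its top at z 40 mm.
- **Flap:** It reads 0.00 rad in both the top and side views.
- **Bystanders on the apron:** The stamp and tape roll are within about 1 mm of where they started. I did not measure the ones on the table; the hand did not go near them.
- **Hand:** It is clear of everything, with the wrist force at about 1 N.

**Disagreement:** While the arm covered the flap, the top camera gave unreliable angles (1.55 rad when the side view and my geometry both gave 1.02), so I relied on the side view.

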